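# Load two demo pedals square into a fenced tray and dock it

### The job

Put the red and the blue pedal on the fenced tray, upright and side by side, lengthways (long sides along the tray's left fence, either end forward): the red one pushed square and flush into the fence corner, touching the far fence and the left fence, and the blue one flush against the far fence and against the red one's side. Then slide the loaded tray under the lips of its slotted holder, fully home against the back stop, with the pedals still flush. Leave the green pedal and the other stall goods alone.

Things in the scene. Friction and masses are not known exactly. Their poses are not given: they have to be found in the camera images.
- tray: loose pale wooden tray, plate 200 x 200 x 10 mm (pedals rest at z = 10), origin at the centre of its underside, z up, 0.45 kg; +x towards the holder. Two aluminium fences 12 thick, tops at z = 32: the far fence (inner face x = 88 mm, from y -86 to 86) and the left fence (inner face y = 74, from x -86 to 88). No fence on the near (-x) and right (-y) sides; handle fin at the near edge
- tray_handle (a point): point in the tray's handle fin at tray x = -83, y = 0, z = 45; the fin is 30 mm long (x), 18 thick (y), from z = 10 up to z = 60; pinch it across y from above
- tray_corner (a point): the inner fence corner at plate level, tray x = 88, y = 74, z = 10
- holder: wooden slotted holder fixed to the table, no floor. Origin on the table at the middle of the mouth, x into the slot. Cheeks with inner faces at y = +-104 mm, x 0 to 150, 22 high, flared out for 28 before the mouth; lips reach 10 inwards over the tray plate, undersides at z = 14. Back stop face at x = 150, 30 high. Home: tray origin at holder x = 50, y = 0, same yaw; the handle stays outside
- red_pedal: red effect pedal, a box 105 long (x) x 62 wide (y) x 34 mm high; two black knobs near its +x end and a steel foot switch near its -x end reach 46 above the underside. Origin at the centre of the underside, z up. 0.22 kg. To go in the fence corner: its centre then at tray x = 35.5, y = 43, z = 10
- blue_pedal: blue effect pedal, a box 105 long (x) x 62 wide (y) x 34 mm high; two black knobs near its +x end and a steel foot switch near its -x end reach 46 above the underside. Origin at the centre of the underside, z up. 0.22 kg. To go beside the red one: its centre then at tray x = 35.5, y = -19, z = 10
- green_pedal: green effect pedal, a box 105 long (x) x 62 wide (y) x 34 mm high; two black knobs near its +x end and a steel foot switch near its -x end reach 46 above the underside. Origin at the centre of the underside, z up. 0.22 kg. Leave it where it is
- pick_dispenser: grey round spring push dispenser of picks, 90 mm diameter foot, 126 mm high, red push top; origin at the centre of its underside; leave alone
- phone_cradle: wooden phone cradle, 90 x 80 x 106 mm; origin at the centre of its underside; leave alone
- capo: steel capo lying flat, 90 x 50 x 13 mm; origin in its lower jaw; leave alone
- tuner_clip: blue plastic tuner clip, 60 x 30 x 22 mm; origin at the centre of its underside; leave alone
Things that resemble listed ones, but are neither listed nor needed, are in the scene too. Several things have the shape of the blue_pedal; the one meant has the colours described above. Several things look just like the red_pedal: the one meant starts nearest to the robot's base.

How it is judged:
By the outcome, as a careful person would: the job done as asked, in the order asked, and still so for the second after the job is handed in, with the robot touching nothing.
It also fails if it takes over 72 s, if anything falls off the work surface, if the arm or the gripper's body presses on something with over 40 N, if the wrist force passes 120 N, or if a joint passes its speed limit or range.

### The arm

A 6-joint arm with a two-finger parallel gripper is mounted at the origin on the work surface. World frame = base frame: x ahead of the robot, y to its left, z up, the work surface at z = 0. Lengths are in m, angles in degrees, forces in N, time in s.
With the tool pointing down it reaches from about 0.4 to 0.825 m from the base axis. Payload 7 kg.
Tool frame: the origin (TCP) lies at the centre of the arm's flange, where the gripper is bolted on; the fingertips stand 178 mm ahead of it and the grasp point (between the pads) lies 159 mm ahead of it; z points along the fingers, y is the line along which they close (so a half turn about z gives the same grasp; the last joint's range is limited). The gripper opens to 88 mm and grips with 3 to 60 N. Pads are 19 mm wide; open, the fingers measure 130 mm over their backs; the gripper's body (78 mm by 193 mm) begins 47 mm behind the grasp point.
Start: joints at [93.742, 20.546, 0.682, 0, -70.136, -16.507], TCP at [0.149, 0.658, 0.405] pointing down, gripper open.
Joint ranges: [-176.03, 176.03], [-82.01, 121.73], [-58.28, 71.71], [-173.87, 95.51], [-174.79, -0.11], [-173.66, 173.66]. Speed limits (degrees/s): [136.94, 136.94, 172.46, 180, 180, 180].

### API

Orientations are given as [roll, pitch, yaw] about the fixed x, y, z axes, in that order (R = Rz(yaw) Ry(pitch) Rx(roll)).
In Python, from plant import telemetry, snapshot, workorder, nets gives the robot as it stands.
- The arm moves only by the shell command python3 -m creep 'ROWS'. ROWS is JSON, a list that holds one entry, the list of rows, each a list of 5 numbers: the shift along the tool's x, y, z normalised to -1 to 1, where 1 is 0.2 m, then the turn about the tool's z normalised to -1 to 1, where 1 is pi/2 rad, then the opening, from 0 (shut) to 1 (fully open). In form: [[[x, y, z, spin, hand], ...]]. A call has 1 to 8 rows; each row shifts and turns the commanded pose from where the row before left it, along the tool's axes as they then stand; what a row does not reach is not made up. A row lasts 1/12 s, in which the tool goes at most 41.7 mm and 7.16 degrees, less where a joint would pass 70% of its speed; a pose out of reach is approached as far as the arm can. A call with a number of a shift or a turn outside -1 to 1 is refused whole. A call with a gripper value outside its range is refused whole. The fingers move at their own pace and stop on an object; the grip force is fixed at half the most. Time passes only in rows, so rows that do not move let the fingers close. It gives the time, the measured TCP pose, the force, the opening and the grip force at its end, in the units of the state.
- telemetry.get_obs(): the state, without advancing time (a new reading comes with each control period).
- snapshot(name): name is "side" or "top"; returns a dict with "frame" (384x512x3 uint8, red, green, blue), "fx", "fy", "cx", "cy" (pixels), "k1" (the pictures are not rectified: a ray, as slopes to the right and down, at radius r is drawn at 1 + k1 r^2 times it, then the intrinsics apply), "rvec" (rotation vector, rad) and "tvec" (3), from world to camera coordinates, as OpenCV has them. Camera axes: x right, y down, z forward; pixel columns grow to the right and rows downward; lengths in m; the calibration is good to about 2 mm. A picture is of the moment at which its call begins. There is no depth.
- workorder.close_job(): hands the job in; it is judged then, once.
Trained networks look in a picture, given as the dict that the camera call returned (one of the last four; its "shot" number tells which), for a name from the list of things; names that differ only in an ending like _2 or _b are one class to them, and where a whole thing is asked for, a point or a joint stands for the part that bears it (a point fixed in the world has none). Each returns a list of dicts, best first, with "confidence" (0 to 1); they miss things now and then, are a little off and sometimes report something else, mostly with a low value. They report only what shows in the picture. A call takes as long as a camera call. They do not tell look-alikes from the thing itself.
- nets.find_in(picture, query): "uv" ([column, row] in pixels, amid what is visible of it).
- nets.masks_of(picture, query): "region" (384x512 bool, what is visible of it) and "uv" ([column, row] in pixels, amid what is visible of it).
- nets.landmark_of(picture, query): "uv" ([column, row] in pixels: a listed point, or the origin of a listed thing).
The state is a dict: "clock": time; "joint_pos": joint angles; "qvel": joint speeds; "tau": joint torques, N m; "tool_pos": TCP position; "orientation": TCP orientation; "force": force on the tool from outside, world axes, zero at the start; "moment": the same for the moment, N m; "opening": finger opening in m; "gripper_force": force on a finger pad.
Only numpy, scipy, OpenCV 4.12 (cv2) and the standard library are available. Lean on these libraries where they do the work, as an engineer would, in place of code of your own. Each camera call takes 0.05 s, during which the arm holds its last target. There are 200 camera calls.

## Working session

There is one attempt and no reset: what is moved stays moved. The work goes in short steps, Python scripts to look and compute and a shell command to move; the robot and the scene stay as the last step left them, time stands still between calls to the robot, and variables do not carry over. Pictures are saved under pics/ and viewed, at most 12 in all, crops included, and the job is handed in when it is done.

```bash
ls; mkdir -p pics; cat > h.py <<'E'
import numpy as np, cv2
from plant import telemetry, snapshot, workorder, nets
def save(p,name,crop=None,s=1):
    f=p["frame"]
    if crop: f=f[crop[1]:crop[3],crop[0]:crop[2]]
    f=cv2.resize(f,None,fx=s,fy=s,interpolation=cv2.INTER_CUBIC)
    cv2.imwrite("pics/"+name,f[:,:,::-1])
def cam(p): return cv2.Rodrigues(np.array(p["rvec"],float))[0],np.array(p["tvec"],float).ravel()
def K(p): return np.array([[p["fx"],0,p["cx"]],[0,p["fy"],p["cy"]],[0,0,1.]]),np.array([p["k1"],0,0,0,0.])
def ray(p,uv):
    R,t=cam(p);k,d=K(p)
    x=cv2.undistortPoints(np.array([[uv]],float),k,d)[0,0]
    return -R.T@t, R.T@np.array([x[0],x[1],1])
def onz(p,uv,z):
    c,d=ray(p,uv); return c+d*(z-c[2])/d[2]
def proj(p,X):
    k,d=K(p); return cv2.projectPoints(np.array(X,float).reshape(-1,3),np.array(p["rvec"],float),np.array(p["tvec"],float),k,d)[0][:,0]
def tri(p,a,q,b):
    c1,d1=ray(p,a);c2,d2=ray(q,b)
    d1/=np.linalg.norm(d1);d2/=np.linalg.norm(d2)
    s=np.linalg.lstsq(np.c_[d1,-d2],c2-c1,rcond=None)[0]
    A=c1+s[0]*d1;B=c2+s[1]*d2
    return (A+B)/2,np.linalg.norm(A-B)
E
cat > a.py <<'E'
from h import *
t=snapshot("top");s=snapshot("side")
print({k:v for k,v in t.items() if k!="frame"});print({k:v for k,v in s.items() if k!="frame"})
save(t,"top0.png",None,1.5);save(s,"side0.png",None,1.5)
for n in ["tray","tray_handle","tray_corner","holder","red_pedal","blue_pedal","green_pedal"]:
    for q,l in((t,"T"),(s,"S")):
        print(n,l,[(np.round(d["uv"],1).tolist(),round(d["confidence"],2)) for d in nets.landmark_of(q,n)])
print(telemetry.get_obs())
E
python3 a.py
```

```text
pics
{'fx': 457.0527003224431, 'fy': 457.0527003224431, 'cx': 257.9695277409679, 'cy': 196.70010271248597, 'k1': 0.02333946490564805, 'rvec': array([ 2.13736397, -2.15249627,  0.16004851]), 'tvec': array([0.09150653, 0.49800383, 1.42504027]), 'shot': 1}
{'fx': 427.8895115234144, 'fy': 427.8895115234144, 'cx': 251.57730119314297, 'cy': 194.60606935819928, 'k1': -0.005143683923919019, 'rvec': array([ 2.11922867, -0.513424  ,  0.2811004 ]), 'tvec': array([-0.38111751,  0.23801557,  1.09197086]), 'shot': 2}
tray T [([279.7, 180.1], 0.62)]
tray S [([287.1, 224.3], 0.85)]
tray_handle T [([282.6, 205.4], 0.56)]
tray_handle S [([263.6, 218.7], 0.62)]
tray_corner T [([262.8, 156.8], 0.93)]
tray_corner S [([298.5, 204.2], 0.61)]
holder T [([393.8, 264.8], 0.18)]
holder S [([268.5, 351.4], 0.23)]
red_pedal T [([190.6, 199.6], 0.78), ([146.3, 179.2], 0.59)]
red_pedal S [([224.8, 189.2], 0.93), ([226.6, 160.9], 0.62)]
blue_pedal T [([401.5, 220.9], 0.8), ([353.2, 229.7], 0.8), ([385.6, 172.4], 0.64)]
blue_pedal S [([321.8, 334.5], 0.74), ([283.2, 290.5], 0.55)]
green_pedal T [([387.7, 171.5], 0.78)]
green_pedal S [([365.9, 297.8], 0.72), ([322.3, 333.4], 0.36)]
{'clock': 0.8, 'joint_pos': array([ 9.37402549e+01,  2.05426287e+01,  6.80289153e-01, -7.18949683e-05,
       -7.01368098e+01, -1.65058892e+01]), 'qvel': array([-0.07320453,  0.00099417, -0.03621131,  0.02733922,  0.10961085,
       -0.00163612]), 'tau': array([ 1.61906468e-03, -5.82277179e+01,  2.93280101e+01,  7.00198308e+00,
        1.24762428e-02, -1.56841281e-05]), 'tool_pos': array([0.14917687, 0.65826143, 0.40469046]), 'orientation': array([-1.79999204e+02,  3.06521561e-04, -1.27656588e+01]), 'force': array([ 0.21200007, -0.23503144,  0.04535536]), 'moment': array([-0.01707042, -0.04469865, -0.03929025]), 'gripper_force': 0.0, 'opening': 0.08787485310842334}
```

View pics/top0.png

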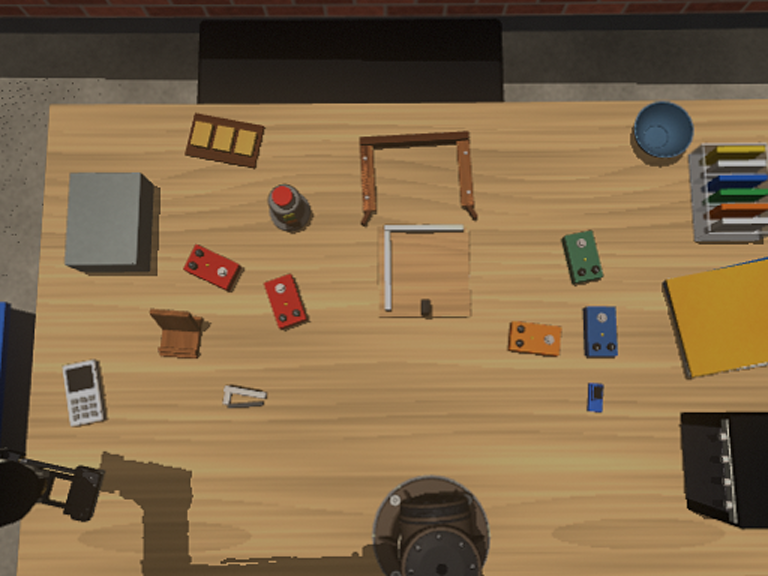

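View pics/side0.png

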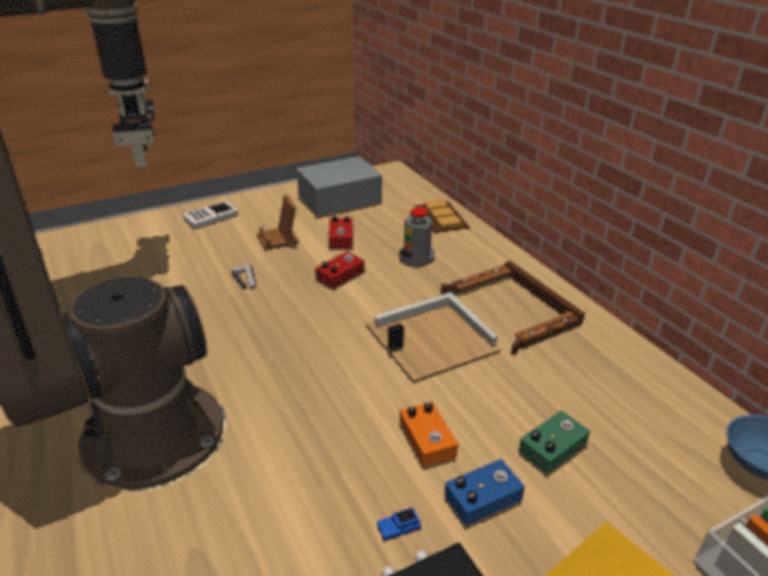

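The top view shows red pedals at raw (190,200), which is nearer the base, and (142,178). The blue pedal is at (400,221), the tray at (282,180) and the holder at (279,120). The side view agrees. Next I fit poses with model silhouettes in both views.

```bash
cat > fit.py <<'E'
from h import *
from scipy.optimize import minimize
def box(x0,x1,y0,y1,z0,z1): return np.array([[x,y,z] for x in(x0,x1) for y in(y0,y1) for z in(z0,z1)])/1000
PED=[box(-52.5,52.5,-31,31,0,34)]
TRAY=[box(-100,100,-100,100,0,10),box(88,100,-86,86,10,32),box(-86,88,74,86,10,32),box(-98,-68,-9,9,10,60)]
HOLD=[box(0,150,104,118,0,22),box(0,150,-118,-104,0,22),box(0,150,94,118,14,22),box(0,150,-118,-94,14,22),box(150,162,-118,118,0,30)]
def place(b,q,z=0):
    c,s=np.cos(q[2]),np.sin(q[2]); return b@np.array([[c,s,0],[-s,c,0],[0,0,1]])+[q[0],q[1],z]
def render(p,boxes,q,z=0):
    m=np.zeros((384*3,512*3),np.uint8)
    for b in boxes:
        h=cv2.convexHull(((proj(p,place(b,q,z))*3+1)*16).astype(np.int32)); cv2.fillConvexPoly(m,h,255,shift=4)
    return cv2.resize(m,(512,384),interpolation=cv2.INTER_AREA)/255.
def fit(views,boxes,q0,z=0,zfree=False):
    # views: (pic, bool mask)
    def cost(v):
        q=[v[0],v[1],v[2]/5]; zz=v[3] if zfree else z
        e=0
        for p,m in views:
            r=render(p,boxes,q,zz); e+=np.abs(r-m).sum()/m.sum()
        return e
    v0=[q0[0],q0[1],q0[2]*5]+([z] if zfree else [])
    n=len(v0)
    for d in(.02,.005):
        S=np.vstack([v0]+[np.array(v0)+d*np.eye(n)[i] for i in range(n)])
        r=minimize(cost,v0,method="Nelder-Mead",options=dict(initial_simplex=S,xatol=1e-4,fatol=1e-4)); v0=r.x
    return np.array([v0[0],v0[1],np.degrees(v0[2]/5)]+([v0[3]] if zfree else [])),r.fun
def sat(p,hue):
    h=cv2.cvtColor(p["frame"],cv2.COLOR_RGB2HSV).astype(int)
    return h
def best(p,name,near):
    L=nets.masks_of(p,name)
    L=[l for l in L if np.hypot(*(np.array(l["uv"])-near))<25]
    return L[0]["region"] if L else None
E
cat > b.py <<'E'
from fit import *
t=snapshot("top");s=snapshot("side")
import pickle
pickle.dump((t,s),open("p0.pkl","wb"))
D={"red_pedal":((190,200),(227,179),PED,25),"blue_pedal":((400,221),(323,328),PED,0),"tray":((282,180),(290,224),TRAY,0),"holder":((279,110),(345,200),HOLD,0)}
out={}
for n,(a,b,M,y) in D.items():
    near=40 
    ms=[]
    for p,c in((t,a),(s,b)):
        L=[l for l in nets.masks_of(p,n)]
        L.sort(key=lambda l:np.hypot(*(np.array(l["uv"])-c)))
        print(n,[(np.round(l["uv"]),round(l["confidence"],2),int(l["region"].sum())) for l in L[:2]])
        if L and np.hypot(*(np.array(L[0]["uv"])-c))<40: ms.append((p,L[0]["region"]))
    g=onz(t,a,0.02)
    if n=="holder": g=onz(t,(278,145),0)
    if not ms: continue
    for v in [ms]+([ [m] for m in ms] if len(ms)>1 else []):
        print(" ",[min((fit(v,M,[g[0],g[1],np.radians(yy)]) for yy in ([y] if y==0 else [y-8,y+8])),key=lambda k:k[1])])
    if n!="holder": print("  zfree",fit(ms,M,[g[0],g[1],np.radians(y)],0,True))
    out[n]=ms
pickle.dump(out,open("m0.pkl","wb"))
E
python3 b.py
```

```text
red_pedal [(array([190., 201.]), 0.8, 696), (array([139., 178.]), 0.62, 624)]
red_pedal [(array([224., 181.]), 0.86, 539), (array([225., 158.]), 0.82, 339)]
  [(array([ 0.48938646,  0.30888346, 17.30221184]), np.float64(0.154034612800188))]
  [(array([ 0.48959159,  0.30945829, 17.13213136]), np.float64(0.05554992111787245))]
  [(array([ 0.49075218,  0.30679389, 17.08213336]), np.float64(0.08391720324493435))]
  zfree (array([ 4.90041650e-01,  3.09700365e-01,  2.50695784e+01, -2.38222734e-03]), np.float64(0.1992179630472879))
blue_pedal [(array([400., 220.]), 0.84, 758), (array([355., 224.]), 0.94, 709)]
blue_pedal [(array([322., 331.]), 0.76, 1454), (array([285., 289.]), 0.92, 1134)]
  [(array([ 0.42058598, -0.36681245,  0.08652894]), np.float64(0.1520224580052793))]
  [(array([ 0.4209536 , -0.36635674,  0.2156025 ]), np.float64(0.06420921930777589))]
  [(array([ 0.41928531, -0.3673431 ,  0.13107006]), np.float64(0.08115003910780269))]
  zfree (array([ 0.42081697, -0.36675504,  0.16853115, -0.00151431]), np.float64(0.14314695446252015))
tray [(array([282., 179.]), 0.64, 3702), (array([273., 100.]), 0.24, 1487)]
tray [(array([288., 223.]), 0.86, 3151)]
  [(array([0.55536959, 0.00831103, 0.07207427]), np.float64(0.08312648516359229))]
  [(array([0.555411  , 0.00838581, 0.00536697]), np.float64(0.032625713710659844))]
  [(array([ 0.55454372,  0.00560333, -0.01608043]), np.float64(0.04365125294802149))]
  zfree (array([ 0.55663854,  0.00895354,  0.07282511, -0.00381065]), np.float64(0.06961641931893671))
holder [(array([279.,  97.]), 0.8, 1505), (array([279., 179.]), 0.28, 3678)]
holder [(array([355., 191.]), 0.56, 1377)]
  [(array([0.69737812, 0.01958208, 0.81163943]), np.float64(0.46726771139456785))]
  [(array([0.69722541, 0.02138207, 0.09331517]), np.float64(0.3101478731027295))]
  [(array([0.69672297, 0.0176672 , 1.65582989]), np.float64(0.1442636023181967))]
```

```bash
cat > c.py <<'E'
from fit import *
import pickle
t,s=pickle.load(open("p0.pkl","rb"));M=pickle.load(open("m0.pkl","rb"))["holder"]
def fl(sg,w,T):
    P=[]
    for x,o in((0,0),(-28,w)):
        for d in(0,T):
            for z in(0,22): P.append([x,sg*(104+o+d),z])
    return np.array(P)/1000
bst=None
for T in(12,16,20):
  for w in(8,16):
    H=[box(0,150,104,104+T,0,22),box(0,150,-104-T,-104,0,22),box(0,150,94,104+T,14,22),box(0,150,-104-T,-94,14,22),box(150,150+T,-104-T,104+T,0,30),fl(1,w,T),fl(-1,w,T)]
    for v,l in((M,"both"),(M[:1],"top"),(M[1:],"side")):
        r=fit(v,H,[.69,.02,np.radians(2)]); print(T,w,l,r)
        if l=="both" and (bst is None or r[1]<bst[1]): bst=(r[0],r[1],H)
q=bst[0].copy();q[2]=np.radians(q[2])
im=[]
for p,c in((t,(225,80,335,220)),(s,(280,165,400,245))):
    f=cv2.resize(p["frame"],None,fx=4,fy=4,interpolation=cv2.INTER_CUBIC)
    for b in bst[2]:
        h=cv2.convexHull((proj(p,place(b,q))*4+1.5).astype(np.int32)); cv2.polylines(f,[h],True,(0,255,0),1)
    f=f[c[1]*4:c[3]*4,c[0]*4:c[2]*4]
    im.append(cv2.copyMakeBorder(f,0,max(0,560-f.shape[0]),0,0,cv2.BORDER_CONSTANT))
o=np.hstack(im);o=cv2.resize(o,(800,int(o.shape[0]*800/o.shape[1])));cv2.imwrite("pics/h1.png",o[:,:,::-1])
E
python3 c.py
```

```text
12 8 both (array([0.69870696, 0.0176593 , 2.01150717]), np.float64(0.4350848011765548))
12 8 top (array([0.69806332, 0.01931865, 2.17009992]), np.float64(0.28571949710116606))
12 8 side (array([0.69798384, 0.01607455, 2.06554002]), np.float64(0.13109772594586128))
12 16 both (array([0.69810447, 0.01743719, 2.13825064]), np.float64(0.41416936543748234))
12 16 top (array([0.69809032, 0.01942328, 2.15879308]), np.float64(0.27353527457494625))
12 16 side (array([0.69800236, 0.01590152, 2.11994381]), np.float64(0.12754638529340567))
16 8 both (array([0.69609548, 0.01789743, 2.12757536]), np.float64(0.30568353682862415))
16 8 top (array([0.69587536, 0.01941534, 2.1920271 ]), np.float64(0.16929450850107483))
16 8 side (array([0.69596922, 0.01760511, 2.11646967]), np.float64(0.12504592250843694))
16 16 both (array([0.69589786, 0.01769031, 2.10181281]), np.float64(0.3050371015643764))
16 16 top (array([0.69570443, 0.01886405, 2.18984629]), np.float64(0.1688359064556055))
16 16 side (array([0.6955703 , 0.01732869, 2.08998157]), np.float64(0.12566961425092915))
20 8 both (array([0.69437798, 0.01875332, 2.2080255 ]), np.float64(0.36772263954474727))
20 8 top (array([0.69430404, 0.01832388, 2.51724976]), np.float64(0.13901635072633706))
20 8 side (array([0.69364675, 0.01753673, 2.12453961]), np.float64(0.2200464208922494))
20 16 both (array([0.69324314, 0.01892078, 2.25387015]), np.float64(0.3746333983763237))
20 16 top (array([0.69394628, 0.01897516, 2.20818618]), np.float64(0.15097387792326233))
20 16 side (array([0.69456699, 0.01704864, 2.10742281]), np.float64(0.21799877539977502))
```

View pics/h1.png

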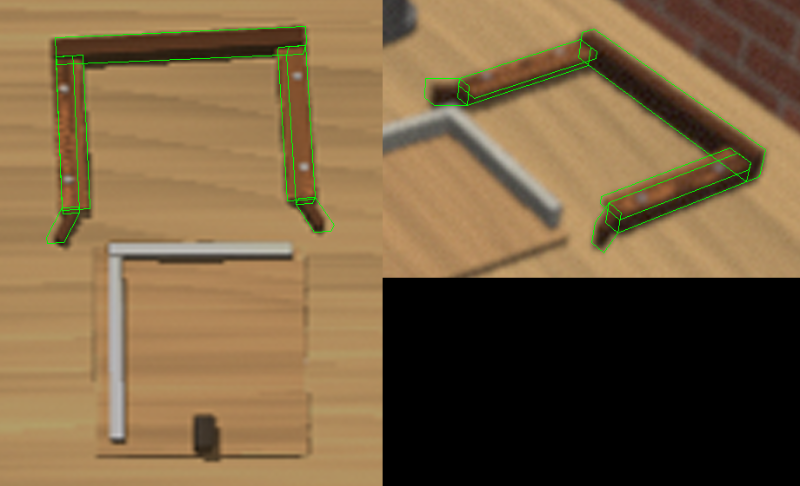

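Holder is at about (0.696, 0.018), yaw 2.1°, and the overlay fits well. Tray is at (0.555, 0.008), yaw 0°, and the heights are consistent. I move over the red pedal first.

```bash
cat > go.py <<'E'
import sys,numpy as np
from plant import telemetry
o=telemetry.get_obs();p=o["tool_pos"];y=o["orientation"][2]
print("t",round(o["clock"],2),"pos",np.round(p,4),"rpy",np.round(o["orientation"],2),"F",np.round(o["force"],1),"open",round(o["opening"],4),"grip",round(o["gripper_force"],1),"j6",round(o["joint_pos"][5],1))
for a in sys.argv[1:]:
    x=[float(k) for k in a.split(",")]
    d=np.array(x[:3])-p;c,s=np.cos(np.radians(y)),np.sin(np.radians(y))
    w=(y-x[3]+90)%180-90 if len(x)<5 else y-x[3]
    r=np.array([d[0]*c+d[1]*s,d[0]*s-d[1]*c,-d[2]])/.2
    print("to",x,"total xyz",np.round(r,3),"norm rows",round(np.linalg.norm(r)/.2,1),"spin",round(w/90,4),"rows",round(abs(w)/7,1))
    p=np.array(x[:3]);y-=w
E
cp /dev/null log; python3 -m creep '[[[0.1705,0.1105,0,0,1],[0.1705,0.1105,0,0,1],[0.1705,0.1105,0,0,1],[0.1705,0.1105,0,0,1],[0.1705,0.1105,0,0,1],[0.1705,0.1105,0,0,1]]]'; python3 -m creep '[[[0.1705,0.1105,0,0,1],[0.1705,0.1105,0,0,1],[0.1705,0.1105,0,0,1],[0.1705,0.1105,0,0,1],[0.1705,0.1105,0,0,1],[0.1705,0.1105,0,0,1]]]'; python3 -m creep '[[[0,0,0.18,-0.0666,1],[0,0,0.18,-0.0666,1],[0,0,0.18,-0.0666,1],[0,0,0.1,-0.0666,1],[0,0,0,-0.0666,1],[0,0,0,0,1],[0,0,0,0,1]]]'; python3 go.py 0.4895,0.309,0.187,17.2
```

```text
clock: 1.8
tool_pos: [0.3203, 0.4822, 0.4049]
orientation: [-180.0, -0.0, -12.7]
force: [0.9, 0.8, 0.7]
opening: 0.0879
gripper_force: 0.0
clock: 2.3
tool_pos: [0.4907, 0.3075, 0.4051]
orientation: [-180.0, -0.0, -12.7]
force: [0.9, 1.3, -0.4]
opening: 0.0872
gripper_force: 0.0
clock: 2.88
tool_pos: [0.4899, 0.3095, 0.2769]
orientation: [180.0, -0.0, 17.0]
force: [-0.4, 0.1, 0.4]
opening: 0.0879
gripper_force: 0.0
t 2.88 pos [0.4899 0.3095 0.2769] rpy [ 1.7999e+02 -2.0000e-02  1.7030e+01] F [-0.4  0.1  0.4] open 0.0879 grip 0.0 j6 55.4
to [0.4895, 0.309, 0.187, 17.2] total xyz [-0.003  0.002  0.449] norm rows 2.2 spin -0.0019 rows 0.0
```

```bash
python3 -m creep '[[[0,0,0.15,0,1],[0,0,0.15,0,1],[0,0,0.1,0,1],[0,0,0.05,0,1],[0,0,0,0,0],[0,0,0,0,0],[0,0,0,0,0],[0,0,0,0,0]]]'; python3 -m creep '[[[0,0,0,0,0],[0,0,0,0,0],[0,0,0,0,0]]]'; python3 go.py 0.4895,0.309,0.27,0 0.59,0.024,0.27,0
```

```text
clock: 3.55
tool_pos: [0.4901, 0.3097, 0.1884]
orientation: [-179.9, -0.1, 17.2]
force: [0.8, -1.0, 1.0]
opening: 0.0667
gripper_force: 0.7
clock: 3.8
tool_pos: [0.49, 0.3095, 0.1882]
orientation: [-179.9, -0.1, 17.2]
force: [-1.3, -1.2, 6.1]
opening: 0.0622
gripper_force: 29.9
t 3.8 pos [0.49   0.3095 0.1882] rpy [-1.7995e+02 -1.2000e-01  1.7220e+01] F [-1.3 -1.2  6.1] open 0.0622 grip 29.9 j6 55.6
to [0.4895, 0.309, 0.27, 0.0] total xyz [-0.003  0.002 -0.409] norm rows 2.0 spin 0.1913 rows 2.5
to [0.59, 0.024, 0.27, 0.0] total xyz [ 0.502  1.425 -0.   ] norm rows 7.6 spin 0.0 rows 0.0
```

```bash
python3 -m creep '[[[0,0,-0.1,0,0],[0,0,-0.15,0,0],[0,0,-0.16,0.0638,0],[0,0,0,0.0638,0],[0,0,0,0.0638,0]]]'; python3 -m creep '[[[0.058,0.181,0,0,0],[0.058,0.181,0,0,0],[0.058,0.181,0,0,0],[0.058,0.181,0,0,0],[0.058,0.181,0,0,0],[0.058,0.181,0,0,0],[0.058,0.181,0,0,0],[0.058,0.181,0,0,0]]]';  python3 -m creep '[[[0,0,0,0,0],[0,0,0,0,0]]]'; python3 go.py 0.582,0.019,0.2005,0
python3 - <<'E'
from fit import *
t=snapshot("top");save(t,"t1.png",(150,100,400,280),3)
E
```

```text
clock: 4.22
tool_pos: [0.49, 0.3098, 0.2716]
orientation: [-179.8, -0.2, -0.3]
force: [-1.0, -1.4, -1.5]
opening: 0.062
gripper_force: 29.9
clock: 4.88
tool_pos: [0.5825, 0.0178, 0.2692]
orientation: [-180.0, -0.0, -0.0]
force: [1.3, 1.5, -0.5]
opening: 0.0618
gripper_force: 29.9
clock: 5.05
tool_pos: [0.5825, 0.0175, 0.2687]
orientation: [-180.0, -0.0, -0.3]
force: [-0.7, 0.9, -1.9]
opening: 0.062
gripper_force: 29.9
t 5.05 pos [0.5825 0.0175 0.2687] rpy [-179.99   -0.     -0.26] F [-0.7  0.9 -1.9] open 0.062 grip 29.9 j6 68.8
to [0.582, 0.019, 0.2005, 0.0] total xyz [-0.002 -0.008  0.341] norm rows 1.7 spin -0.0029 rows 0.0
```

```bash
python3 -m creep '[[[0,0,0.12,0,0],[0,0,0.12,0,0],[0,0,0.07,0,0],[0,0,0.03,0,0],[0,0,0.005,0,0],[0,0,0,0,0]]]'; python3 -m creep '[[[0,0,0,0,0.79],[0,0,0,0,0.79],[0,0,0,0,0.79],[0,0,-0.05,0,0.79],[0,0,-0.15,0,0.79],[0,0,-0.2,0,0.79]]]';
python3 -m creep '[[[0,0,-0.1,0.0715,0.5],[0,0.2,0,0.0715,0.5],[0,0,0,0.0715,0.5],[0,0,0,0.0715,0.5],[0,0,0,0.0715,0.5],[0,0,0,0.0715,0.5],[0,0,0,0.0715,0.5]]]';python3 -m creep '[[[0,0,0,0.0715,0.5],[0,0,0,0.0715,0.5],[0,0,0,0.0715,0.5],[0,0,0,0.0715,0.5],[0,0,0,0.0715,0.5],[0,0,0,0.0715,0.5],[0,0,0,0.0715,0.5]]]'
python3 go.py
python3 - <<'E'
from fit import *
t=snapshot("top");s=snapshot("side");save(t,"t1.png",(200,100,350,220),4)
for n,M,q in(("tray",TRAY,[.555,.008,0]),("red_pedal",PED,[.582,.019,0])):
    for p in(t,s):
        L=nets.masks_of(p,n);c=proj(p,[q[0],q[1],.02])[0]
        L.sort(key=lambda l:np.hypot(*(np.array(l["uv"])-c)))
        print(n,c,[(l["uv"],l["confidence"],l["region"].sum()) for l in L[:1]])
E
```

```text
clock: 5.6
tool_pos: [0.5825, 0.0205, 0.2001]
orientation: [180.0, -0.0, 0.1]
force: [0.2, -0.9, -1.6]
opening: 0.0618
gripper_force: 29.9
clock: 6.1
tool_pos: [0.5813, 0.0192, 0.2788]
orientation: [179.9, 0.3, -0.1]
force: [1.6, 0.1, -0.5]
opening: 0.069
gripper_force: 0.0
clock: 6.68
tool_pos: [0.5778, -0.0205, 0.301]
orientation: [-179.9, -0.0, -45.4]
force: [0.8, 0.0, -0.4]
opening: 0.0441
gripper_force: 0.0
clock: 7.27
tool_pos: [0.5778, -0.0203, 0.301]
orientation: [-179.9, 0.0, -90.4]
force: [0.5, 0.2, -0.3]
opening: 0.0437
gripper_force: 0.0
t 7.27 pos [ 0.5778 -0.0203  0.301 ] rpy [-1.7993e+02  1.0000e-02 -9.0440e+01] F [ 0.5  0.2 -0.3] open 0.0437 grip 0.0 j6 -17.8
tray [282.43122024 180.16118473] [([280.6, 192.4], 0.59, np.int64(1324))]
tray [287.08296761 219.81027825] [([284.1, 227.7], 0.57, np.int64(2455))]
red_pedal [278.93587914 172.0418065 ] [([273.8, 173.0], 0.73, np.int64(332))]
red_pedal [292.71706221 215.44598613] [([293.9, 216.7], 0.83, np.int64(760))]
```

View pics/t1.png

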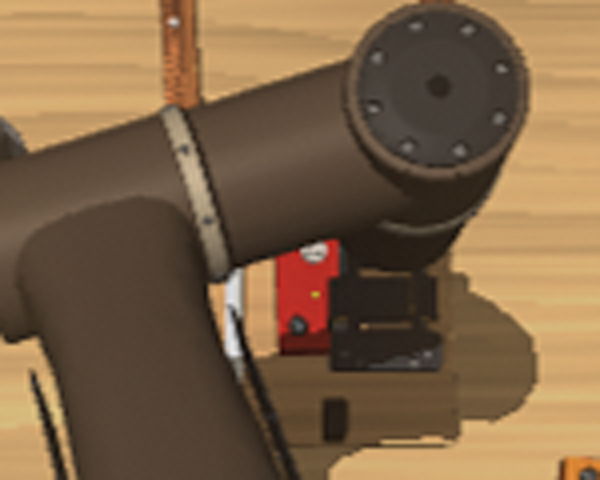

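```bash
python3 -m creep '[[[0.1,0,0,0,0.5],[0,0,0.15,0,0.5],[0,0,0.18,0,0.5],[0,0,0.14,0,0.5],[0,0,0.06,0,0.5],[0,0,0,0,0.5]]]'; python3 -m creep '[[[-0.03,0,0,0,0.5],[-0.03,0,0,0,0.5],[-0.03,0,0,0,0.5],[-0.03,0,0,0,0.5],[-0.03,0,0,0,0.5],[-0.02,0,0,0,0.5],[-0.02,0,0,0,0.5],[-0.01,0,0,0,0.5]]]'; python3 -m creep '[[[-0.01,0,0,0,0.5],[-0.01,0,0,0,0.5],[-0.01,0,0,0,0.5],[-0.01,0,0,0,0.5],[-0.01,0,0,0,0.5]]]'; python3 -m creep '[[[-0.01,0,0,0,0.5],[-0.01,0,0,0,0.5]]]'; python3 go.py
```

```text
clock: 8.07
tool_pos: [0.5767, -0.0405, 0.1906]
orientation: [179.7, -0.1, -90.0]
force: [-0.5, -0.3, -0.1]
opening: 0.0441
gripper_force: 0.0
clock: 8.73
tool_pos: [0.5779, 0.0005, 0.194]
orientation: [-180.0, 0.0, -90.1]
force: [-0.3, -1.0, 1.3]
opening: 0.0439
gripper_force: 0.8
clock: 9.15
tool_pos: [0.5778, 0.0096, 0.1936]
orientation: [180.0, -0.0, -90.1]
force: [0.3, -4.8, 1.2]
opening: 0.0436
gripper_force: 2.1
clock: 9.32
tool_pos: [0.5778, 0.0137, 0.1936]
orientation: [180.0, -0.0, -90.1]
force: [-0.7, -3.6, 1.2]
opening: 0.0438
gripper_force: 2.0
t 9.32 pos [0.5778 0.0137 0.1936] rpy [ 1.7997e+02 -2.0000e-02 -9.0120e+01] F [-0.7 -3.6  1.2] open 0.0438 grip 2.0 j6 -20.9
```

```bash
python3 -m creep '[[[0.05,0,0,0,0.5],[0.05,0,0,0,0.5],[0,0,-0.15,0,0.5],[0,0,-0.2,0,0.5],[0,0,-0.05,0,0.9]]]'; python3 -m creep '[[[0.18,0.0785,0,0,0.9],[0.18,0.0785,0,0,0.9],[0.18,0.0785,0,0,0.9],[0.18,0.0785,0,0,0.9],[0.18,0.0785,0,0,0.9]]]'; python3 -m creep '[[[0.18,0.0785,0,0,0.9],[0.18,0.0785,0,0,0.9],[0.18,0.0785,0,0,0.9],[0.18,0.0785,0,0,0.9],[0.18,0.0785,0,0,0.9]]]'; python3 -m creep '[[[0,0,0,-0.0715,0.9],[0,0,0,-0.0715,0.9],[0,0,0,-0.0715,0.9],[0,0,0,-0.0715,0.9],[0,0,0,-0.0715,0.9],[0,0,0,-0.0715,0.9],[0,0,0,-0.0715,0.9]]]'; python3 -m creep '[[[0,0,0,-0.0715,0.9],[0,0,0,-0.0715,0.9],[0,0,0,-0.0715,0.9],[0,0,0,-0.0715,0.9],[0,0,0,-0.0715,0.9],[0,0,0,-0.0715,0.9],[0,0,0,-0.0715,0.9]]]'; python3 go.py 0.4207,-0.3665,0.188,0
cat > d.py <<'E'
from fit import *
import sys
t=snapshot("top");s=snapshot("side");save(t,sys.argv[1],(200,90,350,220),4)
q0={"tray":[.555,.011,0],"red_pedal":[.59,.054,0],"blue_pedal":[.58,-.05,0],"green_pedal":[.5,-.34,0]}
MM={"tray":TRAY,"red_pedal":PED,"blue_pedal":PED}
for n in sys.argv[2:]:
    v=[]
    for p in(t,s):
        c=proj(p,[q0[n][0],q0[n][1],.02])[0];L=nets.masks_of(p,n)
        L.sort(key=lambda l:np.hypot(*(np.array(l["uv"])-c)))
        print(n,c,[(l["uv"],l["confidence"],int(l["region"].sum())) for l in L[:1]])
        if L: v.append((p,L[0]["region"]))
    z=0 if n=="tray" else .01
    print(" top",fit(v[:1],MM[n],q0[n],z)," side",fit(v[1:],MM[n],q0[n],z))
E
python3 d.py t2.png tray red_pedal
```

```text
clock: 9.73
tool_pos: [0.5795, -0.0068, 0.2787]
orientation: [-179.6, 0.1, -90.1]
force: [1.3, 0.4, 1.6]
opening: 0.0467
gripper_force: 0.0
clock: 10.15
tool_pos: [0.4978, -0.1879, 0.2739]
orientation: [-179.9, 0.0, -90.1]
force: [0.2, -0.4, -0.2]
opening: 0.0766
gripper_force: 0.0
clock: 10.57
tool_pos: [0.4187, -0.3679, 0.2739]
orientation: [-179.9, -0.0, -90.1]
force: [1.1, 0.7, 0.6]
opening: 0.0792
gripper_force: 0.0
clock: 11.15
tool_pos: [0.4197, -0.3664, 0.2737]
orientation: [-180.0, -0.0, -44.8]
force: [0.9, -0.3, 0.5]
opening: 0.0788
gripper_force: 0.0
clock: 11.73
tool_pos: [0.4198, -0.3663, 0.2737]
orientation: [-180.0, -0.0, 0.3]
force: [0.1, -0.4, -0.5]
opening: 0.0791
gripper_force: 0.0
t 11.73 pos [ 0.4198 -0.3663  0.2737] rpy [-1.7999e+02 -4.0000e-02  2.7000e-01] F [ 0.1 -0.4 -0.5] open 0.0791 grip 0.0 j6 111.3
to [0.4207, -0.3665, 0.188, 0.0] total xyz [0.005 0.001 0.428] norm rows 2.1 spin 0.003 rows 0.0
tray [281.5090715  180.16762491] [([284.9, 180.9], 0.69, 2990)]
tray [286.56891788 219.27417052] [([279.8, 224.8], 0.61, 2018)]
 top (array([0.5555968 , 0.01570603, 0.09354565]), np.float64(0.2769217653616631))  side (array([0.55355204, 0.0147844 , 0.31828974]), np.float64(0.6112594492702927))
red_pedal [268.18108863 169.71181433] [([268.1, 170.3], 0.76, 673)]
red_pedal [288.97350074 208.7904961 ] [([287.0, 212.8], 0.91, 672)]
 top (array([0.58271831, 0.05987111, 0.11443045]), np.float64(0.051015354135710754))  side (array([0.58086177, 0.05663282, 0.00939541]), np.float64(0.10828664799253032))
```

View pics/t2.png

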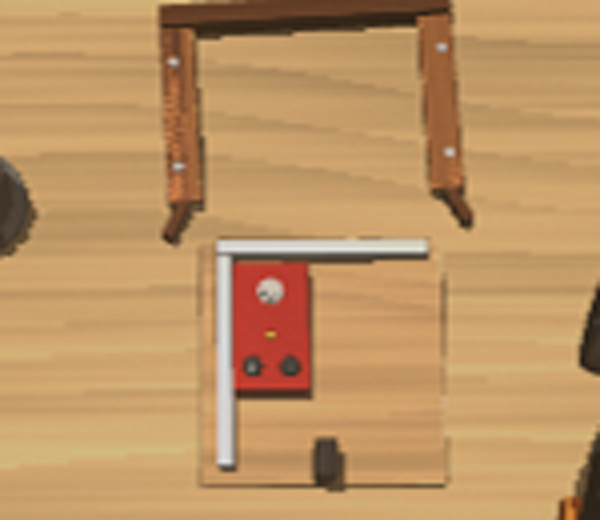

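```bash
python3 -m creep '[[[0.005,0,0.15,0,0.9],[0,0,0.15,0,0.9],[0,0,0.1,0,0.9],[0,0,0.03,0,0.9],[0,0,0,0,0],[0,0,0,0,0],[0,0,0,0,0],[0,0,0,0,0]]]'; python3 -m creep '[[[0,0,0,0,0],[0,0,0,0,0],[0,0,0,0,0]]]'; python3 -m creep '[[[0,0,-0.1,0,0],[0,0,-0.15,0,0],[0,0,-0.16,0,0]]]'; python3 go.py 0.581,-0.0335,0.27,0 0.581,-0.0335,0.2,0
```

```text
clock: 12.7
tool_pos: [0.4218, -0.3661, 0.1891]
orientation: [179.9, -0.1, -0.0]
force: [-0.5, -0.5, 0.1]
opening: 0.0621
gripper_force: 30.0
clock: 12.95
tool_pos: [0.4218, -0.3661, 0.1891]
orientation: [179.9, -0.1, -0.0]
force: [-0.7, 0.3, 6.7]
opening: 0.0616
gripper_force: 30.0
clock: 13.2
tool_pos: [0.4204, -0.3654, 0.2696]
orientation: [-179.9, 0.2, -0.0]
force: [0.1, 0.3, -3.1]
opening: 0.0615
gripper_force: 30.0
t 13.2 pos [ 0.4204 -0.3654  0.2696] rpy [-1.7991e+02  1.7000e-01 -4.0000e-02] F [ 0.1  0.3 -3.1] open 0.0615 grip 30.0 j6 110.8
to [0.581, -0.0335, 0.27, 0.0] total xyz [ 0.802 -1.66  -0.002] norm rows 9.2 spin -0.0005 rows 0.0
to [0.581, -0.0335, 0.2, 0.0] total xyz [0.   0.   0.35] norm rows 1.8 spin 0.0 rows 0.0
```

```bash
python3 -m creep '[[[0.0802,-0.166,0,0,0],[0.0802,-0.166,0,0,0],[0.0802,-0.166,0,0,0],[0.0802,-0.166,0,0,0],[0.0802,-0.166,0,0,0]]]'; python3 -m creep '[[[0.0802,-0.166,0,0,0],[0.0802,-0.166,0,0,0],[0.0802,-0.166,0,0,0],[0.0802,-0.166,0,0,0],[0.0802,-0.166,0,0,0],[0,0,0,0,0],[0,0,0,0,0]]]'; python3 go.py 0.581,-0.0335,0.2005,0
```

```text
clock: 13.62
tool_pos: [0.5014, -0.1983, 0.2701]
orientation: [-180.0, -0.0, -0.1]
force: [0.5, -0.5, -1.9]
opening: 0.0618
gripper_force: 30.0
clock: 14.2
tool_pos: [0.5821, -0.032, 0.2695]
orientation: [-180.0, 0.0, 0.1]
force: [-0.1, -0.2, -0.7]
opening: 0.0616
gripper_force: 30.0
t 14.2 pos [ 0.5821 -0.032   0.2695] rpy [-1.7999e+02  2.0000e-02  1.4000e-01] F [-0.1 -0.2 -0.7] open 0.0616 grip 30.0 j6 74.1
to [0.581, -0.0335, 0.2005, 0.0] total xyz [-0.006  0.008  0.345] norm rows 1.7 spin 0.0015 rows 0.0
```

```bash
python3 -m creep '[[[-0.006,0.008,0.12,0,0],[0,0,0.12,0,0],[0,0,0.07,0,0],[0,0,0.03,0,0],[0,0,0.005,0,0],[0,0,0,0,0]]]'; python3 -m creep '[[[0,0,0,0,0.79],[0,0,0,0,0.79],[0,0,0,0,0.79],[0,0,-0.05,0,0.79],[0,0,-0.15,0,0.79],[0,0,-0.2,0,0.79]]]';
python3 -m creep '[[[0,0.13,-0.02,0.0715,0.5],[0,0,0,0.0715,0.5],[0,0,0,0.0715,0.5],[0,0,0,0.0715,0.5],[0,0,0,0.0715,0.5],[0,0,0,0.0715,0.5],[0,0,0,0.0715,0.5]]]';python3 -m creep '[[[0,0,0,0.0715,0.5],[0,0,0,0.0715,0.5],[0,0,0,0.0715,0.5],[0,0,0,0.0715,0.5],[0,0,0,0.0715,0.5],[0,0,0,0.0715,0.5],[0,0,0,0.0715,0.5],[0.13,0,0,0,0.5]]]'
python3 go.py 0.578,-0.082,0.194,-90
```

```text
clock: 14.7
tool_pos: [0.5805, -0.036, 0.201]
orientation: [180.0, -0.0, -0.1]
force: [0.5, 0.1, -1.9]
opening: 0.0617
gripper_force: 30.0
clock: 15.2
tool_pos: [0.5794, -0.0357, 0.2798]
orientation: [179.9, 0.3, -0.0]
force: [0.9, 0.4, -0.2]
opening: 0.0691
gripper_force: 0.0
clock: 15.78
tool_pos: [0.5805, -0.0615, 0.286]
orientation: [-179.9, -0.0, -45.4]
force: [0.5, 0.9, -0.6]
opening: 0.0439
gripper_force: 0.0
clock: 16.45
tool_pos: [0.5809, -0.0854, 0.2862]
orientation: [-179.9, 0.0, -90.5]
force: [-0.3, -1.2, -0.0]
opening: 0.044
gripper_force: 0.0
t 16.45 pos [ 0.5809 -0.0854  0.2862] rpy [-1.7988e+02  3.0000e-02 -9.0450e+01] F [-0.3 -1.2 -0. ] open 0.044 grip 0.0 j6 -11.1
to [0.578, -0.082, 0.194, -90.0] total xyz [-0.017  0.015  0.461] norm rows 2.3 spin -0.005 rows 0.1
```

```bash
python3 -m creep '[[[0,0,0.15,-0.005,0.5],[0,0,0.15,0,0.5],[0,0,0.12,0,0.5],[0,0,0.04,0,0.5],[0,0,0,0,0.5]]]'; python3 -m creep '[[[-0.03,0,0,0,0.5],[-0.03,0,0,0,0.5],[-0.03,0,0,0,0.5],[-0.03,0,0,0,0.5],[-0.03,0,0,0,0.5],[-0.02,0,0,0,0.5],[-0.01,0,0,0,0.5],[-0.01,0,0,0,0.5]]]'; python3 -m creep '[[[-0.01,0,0,0,0.5],[-0.01,0,0,0,0.5],[-0.01,0,0,0,0.5],[0,0,0,0,0.5]]]';  python3 go.py
```

```text
clock: 16.87
tool_pos: [0.5798, -0.0876, 0.1915]
orientation: [179.8, -0.0, -89.7]
force: [-1.2, -0.2, -0.1]
opening: 0.0437
gripper_force: 0.0
clock: 17.53
tool_pos: [0.5803, -0.0491, 0.1929]
orientation: [-180.0, -0.0, -89.6]
force: [-1.2, -1.3, 2.0]
opening: 0.0438
gripper_force: 0.8
clock: 17.87
tool_pos: [0.5801, -0.0438, 0.1927]
orientation: [180.0, -0.0, -89.7]
force: [-1.2, -3.3, 3.4]
opening: 0.0437
gripper_force: 1.9
t 17.87 pos [ 0.5801 -0.0438  0.1927] rpy [ 1.7997e+02 -3.0000e-02 -8.9650e+01] F [-1.2 -3.3  3.4] open 0.0437 grip 1.9 j6 -14.6
```

```bash
python3 -m creep '[[[-0.01,0,0,0,0.5],[0,0,0,0,0.5]]]'; python3 -m creep '[[[-0.01,0,0,0,0.5],[0,0,0,0,0.5]]]'; python3 -m creep '[[[0.05,0,0,0,0.5],[0.05,0,0,0,0.5],[0,0,-0.15,0,0.5],[0,0,-0.2,0,0.5],[0,0,-0.1,0,0.47],[0.2,0,0,0,0.47],[0.2,0,0,0,0.47]]]';python3 d.py t3.png tray red_pedal blue_pedal; python3 go.py
```

```text
clock: 18.03
tool_pos: [0.5801, -0.0418, 0.1927]
orientation: [180.0, -0.0, -89.7]
force: [-1.2, -4.8, 2.0]
opening: 0.0439
gripper_force: 2.4
clock: 18.2
tool_pos: [0.5801, -0.0398, 0.1927]
orientation: [180.0, -0.0, -89.7]
force: [0.1, -4.6, 4.3]
opening: 0.0438
gripper_force: 2.5
clock: 18.78
tool_pos: [0.5814, -0.1394, 0.2848]
orientation: [-179.7, 0.0, -89.5]
force: [0.9, 0.4, -0.7]
opening: 0.0411
gripper_force: 0.0
tray [281.5090715  180.16762491] [([250.3, 179.7], 0.59, 514)]
tray [286.56891788 219.27417052] [([272.5, 232.0], 0.9, 1717)]
 top (array([0.55469165, 0.02804137, 0.02856267]), np.float64(6.453727016098267))  side (array([0.55286675, 0.02043256, 0.11749106]), np.float64(0.8699258853220962))
red_pedal [268.18108863 169.71181433] [([141.8, 178.7], 0.97, 641)]
red_pedal [288.97350074 208.7904961 ] [([278.0, 207.7], 0.8, 370)]
 top (array([ 0.60657316,  0.06071293, -0.11455399]), np.float64(2.034143953993454))  side (array([ 0.58203493,  0.08496603, -0.24213979]), np.float64(0.9570323264440911))
blue_pedal [300.10422706 172.49454029] [([359.1, 224.6], 0.88, 659)]
blue_pedal [304.51667882 228.12701563] [([288.9, 220.7], 0.78, 555)]
 top (array([ 0.70725265,  0.0468314 , -0.60686354]), np.float64(1.9969650986342944))  side (array([ 0.57804775,  0.00407876, -0.42863849]), np.float64(0.4408125772831655))
t 19.18 pos [ 0.5808 -0.1389  0.2824] rpy [ 1.7998e+02  1.0000e-02 -8.9620e+01] F [-0.   0.4 -0.1] open 0.0412 grip 0.0 j6 -4.9
```

View pics/t3.png

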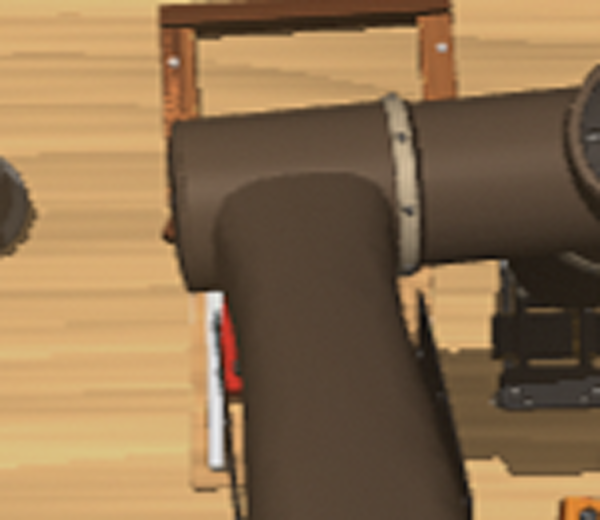

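```bash
python3 -m creep '[[[0.14,0.0925,0,0,0.47],[0.14,0.0925,0,0,0.47],[0.14,0.0925,0,0,0.47],[0.14,0.0925,0,0,0.47]]]';python3 -m creep '[[[0,0,0,-0.0715,0.47],[0,0,0,-0.0715,0.47],[0,0,0,-0.0715,0.47],[0,0,0,-0.0715,0.47],[0,0,0,-0.0715,0.47],[0,0,0,-0.0715,0.47],[0,0,0,-0.0715,0.47]]]'; python3 -m creep '[[[0,0,0,-0.0715,0.47],[0,0,0,-0.0715,0.47],[0,0,0,-0.0715,0.47],[0,0,0,-0.0715,0.47],[0,0,0,-0.0715,0.47],[0,0,0,-0.0715,0.47],[0,0,0,-0.0715,0.47]]]';sed -i 's/"blue_pedal":\[.58,-.05,0\]/"blue_pedal":[.58,-.0,0]/' d.py; python3 d.py t4.png tray red_pedal blue_pedal; python3 go.py
```

```text
clock: 19.52
tool_pos: [0.507, -0.2518, 0.2826]
orientation: [180.0, 0.0, -89.5]
force: [0.5, -0.6, -0.2]
opening: 0.0414
gripper_force: 0.0
clock: 20.1
tool_pos: [0.5078, -0.251, 0.2826]
orientation: [-180.0, 0.0, -44.2]
force: [0.8, 0.2, 1.3]
opening: 0.0415
gripper_force: 0.0
clock: 20.68
tool_pos: [0.5078, -0.251, 0.2826]
orientation: [-180.0, 0.0, 0.8]
force: [-0.8, 0.1, 0.3]
opening: 0.0415
gripper_force: 0.0
tray [281.5090715  180.16762491] [([268.4, 189.7], 0.9, 1874)]
tray [286.56891788 219.27417052] [([271.0, 230.7], 0.68, 1549)]
 top (array([0.55471709, 0.0379281 , 0.04488636]), np.float64(1.0382426182853077))  side (array([0.5528302 , 0.0204513 , 0.07593188]), np.float64(1.0727325662350158))
red_pedal [268.18108863 169.71181433] [([263.3, 170.1], 0.78, 630)]
red_pedal [288.97350074 208.7904961 ] [([281.2, 206.7], 0.84, 397)]
 top (array([0.58122902, 0.06718842, 0.03400245]), np.float64(0.06243386243386244))  side (array([ 0.58218807,  0.0913382 , -0.19339577]), np.float64(0.7999110979404356))
blue_pedal [284.77033318 172.60274715] [([284.2, 172.6], 0.55, 582)]
blue_pedal [295.47066914 218.96955979] [([287.1, 220.1], 0.62, 509)]
 top (array([0.57856651, 0.00570183, 0.12697337]), np.float64(0.16686207128899672))  side (array([ 0.57143036,  0.00295102, -0.02006369]), np.float64(0.5972649177549212))
t 21.08 pos [ 0.5075 -0.2518  0.2827] rpy [-180.     -0.      0.34] F [ 0.5  0.2 -1. ] open 0.0414 grip 0.0 j6 96.9
```

View pics/t4.png

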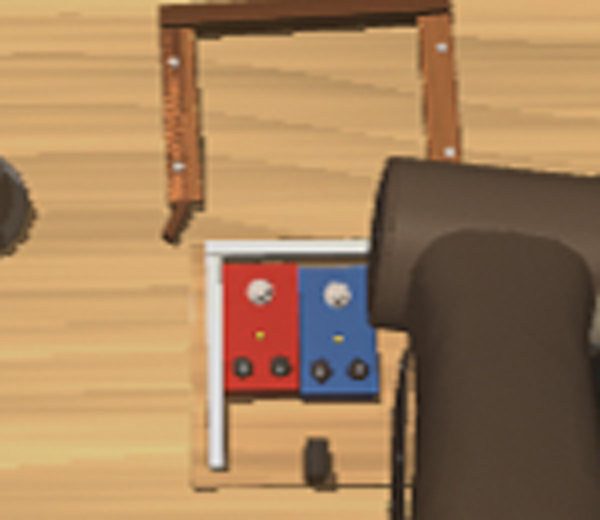

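```bash
python3 -m creep '[[[0,-0.18,0,0,0.47],[0,-0.18,0,0,0.47],[0,-0.18,0,0,0.47],[0,-0.18,0,0,0.47],[0,-0.18,0,0,0.47],[0,-0.18,0,0,0.47],[0,-0.18,0,0,0.47],[-0.01,-0.18,0,0,0.47]]]'; python3 -m creep '[[[0,0,0.15,0.003,0.47],[0,0,0.15,0,0.47],[0,0,0.11,0,0.47],[0,0,0.03,0,0.47],[0,0,0,0,0.47]]]'; python3 -m creep '[[[0.01,0,0,0,0.47],[0.02,0,0,0,0.47],[0.02,0,0,0,0.47],[0.02,0,0,0,0.47],[0.01,0,0,0,0.47],[0.01,0,0,0,0.47],[0.01,0,0,0,0.47]]]'; python3 go.py
```

```text
clock: 21.75
tool_pos: [0.5031, 0.0378, 0.2829]
orientation: [-180.0, -0.0, 0.4]
force: [0.5, 0.7, 1.0]
opening: 0.0413
gripper_force: 0.0
clock: 22.17
tool_pos: [0.5027, 0.0358, 0.1933]
orientation: [179.9, 0.2, 0.1]
force: [0.5, 0.1, 0.8]
opening: 0.0411
gripper_force: 0.0
clock: 22.75
tool_pos: [0.5231, 0.0358, 0.1948]
orientation: [180.0, 0.0, 0.1]
force: [-3.4, 0.9, 1.5]
opening: 0.0414
gripper_force: 1.6
t 22.75 pos [0.5231 0.0358 0.1948] rpy [1.8e+02 3.0e-02 1.3e-01] F [-3.4  0.9  1.5] open 0.0414 grip 1.6 j6 64.8
```

```bash
python3 -m creep '[[[0.01,0,0,0,0.47],[0,0,0,0,0.47]]]'|grep -E "force:|pos"; python3 -m creep '[[[0.01,0,0,0,0.47],[0,0,0,0,0.47]]]'|grep -E "force:|pos"; python3 -m creep '[[[0.01,0,0,0,0.47],[0,0,0,0,0.47]]]'|grep -E "force:|pos";python3 -m creep '[[[0.01,0,0,0,0.47],[0,0,0,0,0.47]]]'|grep -E "force:|pos"; python3 -m creep '[[[0.01,0,0,0,0.47],[0,0,0,0,0.47]]]'|grep -E "force:|pos"
```

```text
tool_pos: [0.5256, 0.0361, 0.1946]
force: [-2.1, -0.3, 0.2]
gripper_force: 0.6
tool_pos: [0.5271, 0.036, 0.1945]
force: [-3.7, -1.5, 1.8]
gripper_force: 1.7
tool_pos: [0.5288, 0.0359, 0.1944]
force: [-5.7, -0.6, 3.4]
gripper_force: 2.5
tool_pos: [0.5307, 0.0359, 0.1943]
force: [-6.1, -0.1, 4.4]
gripper_force: 2.8
tool_pos: [0.5328, 0.0359, 0.1943]
force: [-5.7, -0.8, 2.8]
gripper_force: 2.6
```

```bash
python3 -m creep '[[[-0.05,0,0,0,0.47],[-0.02,0,0,0,0.47],[0,0,-0.15,0,0.47],[0,0,-0.2,0,0.47],[0,0,-0.1,0,0.47]]]'|head -2; python3 -m creep '[[[-0.056,0.183,0,0,0.47],[-0.056,0.183,0,0,0.47],[-0.056,0.183,0,0,0.47],[-0.056,0.183,0,0,0.47],[-0.056,0.183,0,0,0.6]]]'|head -2;  python3 -m creep '[[[-0.056,0.183,0,0,0.6],[-0.056,0.183,0,0,0.6],[-0.056,0.183,0,0,0.6],[-0.056,0.183,0,0,0.6]]]'|head -2
cat > e.py <<'E'
from fit import *
import sys
t=snapshot("top");s=snapshot("side")
T=[float(a) for a in sys.argv[2:5]];T[2]=np.radians(T[2])
full=TRAY+[b+np.array([.0355,.043,.01]) for b in PED]+[b+np.array([.0355,-.019,.01]) for b in PED]
R={}
for p,l in((t,"top"),(s,"side")):
    m=np.zeros((384,512),bool)
    for n in("tray","red_pedal","blue_pedal","tray_handle"):
        a=({"red_pedal":(.0355,.043),"blue_pedal":(.0355,-.019)}).get(n,(0,0))
        c=proj(p,[T[0]+a[0],T[1]+a[1],.02])[0];L=nets.masks_of(p,n)
        L=[x for x in L if np.hypot(*(np.array(x["uv"])-c))<22]
        if L: m|=L[0]["region"]; print(l,n,round(L[0]["confidence"],2),int(L[0]["region"].sum()))
        if L and "pedal" in n: print("   ",fit([(p,L[0]["region"])],PED,[T[0]+a[0],T[1]+a[1],T[2]],.01))
    print(l,"assembly",fit([(p,m)],full,T)); R[l]=m
print("both",fit([(t,R["top"]),(s,R["side"])],full,T))
H=[nets.landmark_of(p,"tray_handle") for p in(t,s)]
if H[0] and H[1]: print("handle",tri(t,H[0][0]["uv"],s,H[1][0]["uv"]))
C=[nets.landmark_of(p,"tray_corner") for p in(t,s)]
if C[0] and C[1]: print("corner",tri(t,C[0][0]["uv"],s,C[1][0]["uv"]))
f=[cv2.resize(p["frame"][c[1]:c[3],c[0]:c[2]],None,fx=4,fy=4,interpolation=cv2.INTER_CUBIC) for p,c in((t,(235,90,335,225)),(s,(240,165,340,300)))]
cv2.imwrite("pics/"+sys.argv[1],np.hstack(f)[:,:,::-1])
E
python3 e.py t5.png .558 .024 0; python3 go.py
```

```text
clock: 24.0
tool_pos: [0.52, 0.0365, 0.2885]
clock: 24.42
tool_pos: [0.463, -0.1482, 0.2853]
clock: 24.75
tool_pos: [0.4187, -0.2951, 0.2852]
top tray 0.65 2482
top red_pedal 0.76 645
    (array([0.59556491, 0.06671068, 0.11490338]), np.float64(0.050299437604499155))
top blue_pedal 0.98 613
    (array([0.59844673, 0.00450215, 0.01898474]), np.float64(0.1069379138278476))
top tray_handle 0.6 2527
top assembly (array([ 0.56185717,  0.02464188, -0.1644486 ]), np.float64(0.02198093220338983))
side red_pedal 0.54 339
    (array([0.5923808 , 0.07898154, 0.09176395]), np.float64(1.1241945745849962))
side blue_pedal 0.68 91
    (array([ 0.59785948,  0.05463697, -0.22369637]), np.float64(7.134281404869641))
side tray_handle 0.92 992
side assembly (array([0.55484576, 0.04145868, 0.15213402]), np.float64(1.2534053904247209))
both (array([0.55977486, 0.02502998, 0.28054212]), np.float64(1.3197267458519613))
handle (array([0.47346523, 0.01869204, 0.05274322]), np.float64(0.006202288097263027))
t 25.45 pos [ 0.4196 -0.2931  0.2847] rpy [180.    -0.     0.22] F [-0.1  0.3 -0.4] open 0.0525 grip 0.0 j6 103.1
```

View pics/t5.png

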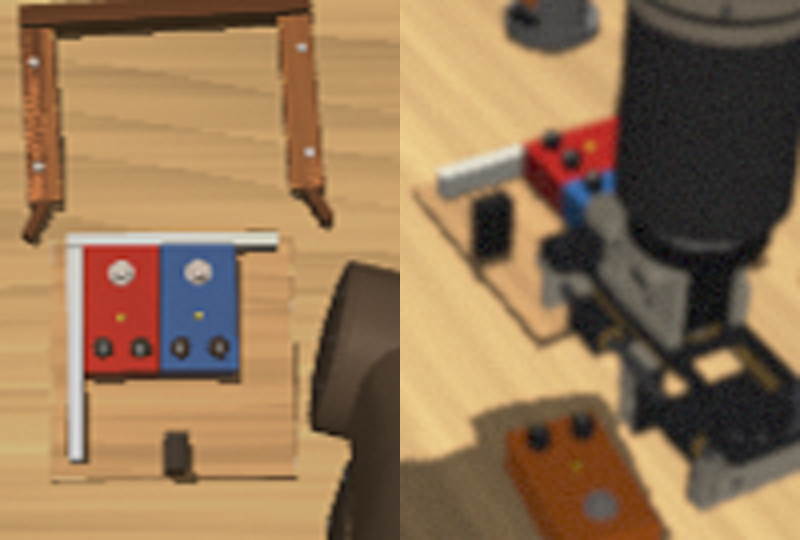

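```bash
python3 -m creep '[[[0.0327,-0.1764,0,0,0.6],[0.0327,-0.1764,0,0,0.6],[0.0327,-0.1764,0,0,0.6],[0.0327,-0.1764,0,0,0.6],[0.0327,-0.1764,0,0,0.6]]]' | head -2; python3 -m creep '[[[0.0327,-0.1764,0,0,0.6],[0.0327,-0.1764,0,0,0.6],[0.0327,-0.1764,0,0,0.6],[0.0327,-0.1764,0,0,0.6],[0,0,0,0,0.6]]]'|head -2; python3 go.py 0.4785,0.0245,0.2,0
```

```text
clock: 25.87
tool_pos: [0.4516, -0.1154, 0.2848]
clock: 26.28
tool_pos: [0.4789, 0.0289, 0.2852]
t 26.28 pos [0.4789 0.0289 0.2852] rpy [-1.7995e+02 -1.4000e-01  4.2000e-01] F [ 0.7 -0.1  0.1] open 0.0529 grip 0.0 j6 63.4
to [0.4785, 0.0245, 0.2, 0.0] total xyz [-0.002  0.022  0.426] norm rows 2.1 spin 0.0047 rows 0.1
```

```bash
python3 -m creep '[[[0,0,0.14,0,0.6],[0,0,0.14,0,0.6],[0,0,0.1,0,0.6],[0,0,0.04,0,0.6],[0,0,0,0,0.6]]]'; python3 go.py 0.4785,0.0245,0.2,0
```

```text
clock: 26.7
tool_pos: [0.4768, 0.0239, 0.1991]
orientation: [179.9, 0.2, 0.2]
force: [-0.1, -0.1, 0.6]
opening: 0.0528
gripper_force: 0.0
t 26.7 pos [0.4768 0.0239 0.1991] rpy [1.7991e+02 2.0000e-01 1.7000e-01] F [-0.1 -0.1  0.6] open 0.0528 grip 0.0 j6 63.6
to [0.4785, 0.0245, 0.2, 0.0] total xyz [ 0.009 -0.003 -0.005] norm rows 0.1 spin 0.0019 rows 0.0
```

```bash
python3 -m creep '[[[0,0,0,0,0],[0,0,0,0,0],[0,0,0,0,0],[0,0,0,0,0],[0,0,0,0,0],[0,0,0,0,0],[0,0,0,0,0]]]'; python3 go.py 0.485,0.0118,0.2,2.2 0.508,0.0118,0.2,2.2 0.6628,0.0176,0.2,2.2
```

```text
clock: 27.28
tool_pos: [0.4774, 0.0238, 0.2013]
orientation: [180.0, -0.0, 0.1]
force: [-0.9, -3.8, 7.9]
opening: 0.0181
gripper_force: 30.0
t 27.28 pos [0.4774 0.0238 0.2013] rpy [ 1.7999e+02 -3.0000e-02  1.3000e-01] F [-0.9 -3.8  7.9] open 0.0181 grip 30.0 j6 63.6
to [0.485, 0.0118, 0.2, 2.2] total xyz [0.038 0.06  0.007] norm rows 0.4 spin -0.023 rows 0.3
to [0.508, 0.0118, 0.2, 2.2] total xyz [ 0.115  0.004 -0.   ] norm rows 0.6 spin 0.0 rows 0.0
to [0.6628, 0.0176, 0.2, 2.2] total xyz [ 0.775  0.001 -0.   ] norm rows 3.9 spin 0.0 rows 0.0
```

```bash
python3 -m creep '[[[0.006,0.01,0,-0.004,0],[0.006,0.01,0,-0.004,0],[0.006,0.01,0,-0.004,0],[0.006,0.01,0,-0.004,0],[0.006,0.01,0,-0.004,0],[0.006,0.01,0,-0.003,0]]]'; python3 -m creep '[[[0.01,0,0,0,0],[0.02,0,0,0,0],[0.02,0,0,0,0],[0.02,0,0,0,0],[0.02,0,0,0,0],[0.02,0,0,0,0],[0.01,0,0,0,0],[0,0,0,0,0]]]'
cat > v.py <<'E'
from h import *
import sys
t=snapshot("top");s=snapshot("side")
f=[cv2.resize(p["frame"][c[1]:c[3],c[0]:c[2]],None,fx=4,fy=4,interpolation=cv2.INTER_CUBIC) for p,c in((t,(235,80,335,225)),(s,(260,155,360,300)))]
cv2.imwrite("pics/"+sys.argv[1],np.hstack(f)[:,:,::-1])
E
python3 v.py t6.png; python3 go.py 0.508,0.0118,0.2,2.2  0.6628,0.0176,0.2,2.2
```

```text
clock: 27.78
tool_pos: [0.4845, 0.0127, 0.2013]
orientation: [-180.0, -0.0, 2.3]
force: [-6.5, 7.8, 9.9]
opening: 0.0175
gripper_force: 30.0
clock: 28.45
tool_pos: [0.5065, 0.0122, 0.2012]
orientation: [179.9, 0.3, 2.2]
force: [-14.3, -1.5, 20.2]
opening: 0.018
gripper_force: 30.0
t 28.55 pos [0.5064 0.0122 0.2012] rpy [179.91   0.3    2.19] F [-13.2  -1.8  20.7] open 0.0177 grip 30.0 j6 68.6
to [0.508, 0.0118, 0.2, 2.2] total xyz [0.008 0.002 0.006] norm rows 0.1 spin -0.0001 rows 0.0
to [0.6628, 0.0176, 0.2, 2.2] total xyz [ 0.775  0.001 -0.   ] norm rows 3.9 spin 0.0 rows 0.0
```

View pics/t6.png

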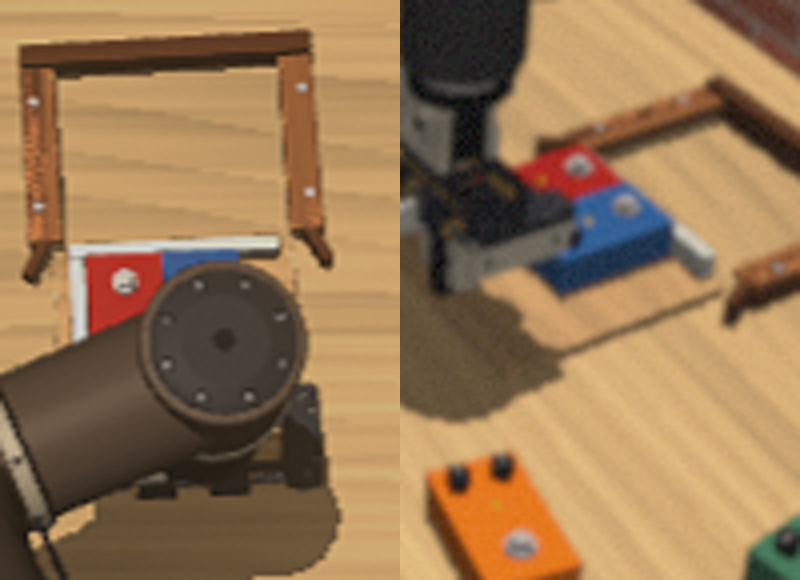

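```bash
python3 -m creep '[[[0,0,-0.003,0,0],[0,0,0,0,0]]]'|grep -E "force:|pos"; python3 -m creep '[[[0,0,-0.003,0,0],[0,0,0,0,0]]]'|grep -E "force:|pos|ori"; python3 go.py
```

```text
tool_pos: [0.507, 0.0125, 0.2012]
force: [-7.7, -0.2, 8.7]
gripper_force: 30.0
tool_pos: [0.5078, 0.0128, 0.2013]
orientation: [180.0, 0.1, 2.2]
force: [-0.4, 0.9, -5.5]
gripper_force: 30.0
t 28.88 pos [0.5078 0.0128 0.2013] rpy [1.7998e+02 1.3000e-01 2.1800e+00] F [-0.4  0.9 -5.5] open 0.0176 grip 30.0 j6 68.6
```

```bash
python3 -m creep '[[[0.01,0,0.0012,0,0],[0.02,0,0,0,0],[0.03,0,0,0,0],[0.03,0,0,0,0],[0.03,0,0,0,0],[0.02,0,0,0,0],[0.01,0,0,0,0]]]'; python3 go.py  0.6628,0.0176,0.2,2.2
```

```text
clock: 29.47
tool_pos: [0.5392, 0.0143, 0.2013]
orientation: [180.0, 0.0, 2.2]
force: [-5.3, 0.1, -0.3]
opening: 0.018
gripper_force: 30.0
t 29.47 pos [0.5392 0.0143 0.2013] rpy [1.7998e+02 4.0000e-02 2.2200e+00] F [-5.3  0.1 -0.3] open 0.018 grip 30.0 j6 69.9
to [0.6628, 0.0176, 0.2, 2.2] total xyz [0.618 0.007 0.006] norm rows 3.1 spin 0.0002 rows 0.0
```

```bash
python3 -m creep '[[[0.015,0,0,0,0],[0.03,0,0,0,0],[0.03,0,0,0,0],[0.03,0,0,0,0],[0.03,0,0,0,0],[0.03,0,0,0,0],[0.03,0,0,0,0],[0.015,0,0,0,0]]]'; python3 -m creep '[[[0.015,0,0,0,0],[0.03,0,0,0,0],[0.03,0,0,0,0],[0.03,0,0,0,0],[0.03,0,0,0,0],[0.03,0,0,0,0],[0.02,0,0,0,0],[0.015,0,0,0,0]]]';python3 go.py  0.6628,0.0176,0.2,2.2
```

```text
clock: 30.13
tool_pos: [0.5817, 0.016, 0.2015]
orientation: [180.0, -0.0, 2.2]
force: [-1.6, -0.1, -6.0]
opening: 0.0181
gripper_force: 30.0
clock: 30.8
tool_pos: [0.6213, 0.0175, 0.2015]
orientation: [180.0, -0.0, 2.2]
force: [-2.2, -1.1, -5.5]
opening: 0.018
gripper_force: 30.0
t 30.8 pos [0.6213 0.0175 0.2015] rpy [180.    -0.     2.22] F [-2.2 -1.1 -5.5] open 0.018 grip 30.0 j6 72.6
to [0.6628, 0.0176, 0.2, 2.2] total xyz [0.207 0.008 0.008] norm rows 1.0 spin 0.0003 rows 0.0
```

Going well. Slow final approach until it meets the stop.

```bash
python3 -m creep '[[[0.015,0,0.001,0,0],[0.025,0,0,0,0],[0.025,0,0,0,0],[0.025,0,0,0,0],[0.025,0,0,0,0],[0.02,0,0,0,0],[0.015,0,0,0,0],[0.01,0,0,0,0]]]'|grep -E "force:|pos"; for i in 1; do python3 -m creep '[[[0.01,0,0,0,0],[0.01,0,0,0,0]]]'|grep -E "force:|pos"; done;  python3 -m creep '[[[0.01,0,0,0,0],[0,0,0,0,0]]]'|grep -E "force:|pos"; python3 -m creep '[[[0.008,0,0,0,0],[0,0,0,0,0]]]'|grep -E "force:|pos"; python3 go.py
```

```text
tool_pos: [0.6531, 0.0188, 0.2014]
force: [-3.0, -0.9, -3.9]
gripper_force: 30.0
tool_pos: [0.6567, 0.0189, 0.2014]
force: [-1.9, -0.9, -5.2]
gripper_force: 30.0
tool_pos: [0.6591, 0.0191, 0.2015]
force: [0.3, -0.4, -5.7]
gripper_force: 30.0
tool_pos: [0.6604, 0.0191, 0.2015]
force: [-1.3, -0.5, -5.3]
gripper_force: 30.0
t 31.97 pos [0.6604 0.0191 0.2015] rpy [ 1.80e+02 -1.00e-02  2.23e+00] F [-1.3 -0.5 -5.3] open 0.018 grip 30.0 j6 73.7
```

```bash
python3 -m creep '[[[0.006,0,0.001,0,0],[0,0,0,0,0]]]'|grep -E "force:|pos"; python3 -m creep '[[[0.006,0,0,0,0],[0,0,0,0,0]]]'|grep -E "force:|pos"; python3 -m creep '[[[0.006,0,0,0,0],[0,0,0,0,0]]]'|grep -E "force:|pos";  python3 -m creep '[[[0.006,0,0,0,0],[0,0,0,0,0]]]'|grep -E "force:|pos"; python3 go.py
```

```text
tool_pos: [0.6614, 0.019, 0.2013]
force: [-3.6, -0.5, -2.8]
gripper_force: 30.0
tool_pos: [0.6618, 0.0188, 0.2013]
force: [-7.6, -0.8, -0.0]
gripper_force: 30.0
tool_pos: [0.6623, 0.0186, 0.2013]
force: [-10.7, -2.2, 2.8]
gripper_force: 30.0
tool_pos: [0.6628, 0.0185, 0.2013]
force: [-14.2, -1.9, 6.0]
gripper_force: 30.0
t 32.63 pos [0.6628 0.0185 0.2013] rpy [179.93   0.33   2.21] F [-14.2  -1.9   6. ] open 0.0178 grip 30.0 j6 73.8
```

```bash
python3 -m creep '[[[0.006,0,0,0,0],[0.006,0,0,0,0],[0,0,0,0,0]]]'|grep -E "force:|pos"; python3 -m creep '[[[0,0,0,0,0.5],[0,0,0,0,0.5],[0,0,0,0,0.5],[0,0,0,0,0.5],[0,0,-0.1,0,0.5],[0,0,-0.2,0,0.5],[0,0,-0.15,0,0.5]]]'|grep -E "force:|pos|opening"; python3 -m creep '[[[-0.1,0.17,0,0,0.5],[-0.1,0.17,0,0,0.5],[-0.1,0.17,0,0,0.5],[-0.1,0.17,0,0,0.5],[-0.1,0.17,0,0,0.5]]]'|grep pos; python3 -m creep '[[[-0.1,0.17,0,0,0.5],[-0.1,0.17,0,0,0.5],[-0.1,0.17,0,0,0.5],[-0.1,0.17,0,0,0.5],[0,0.17,0,0,0.5],[0,0,0,0,0.5]]]'|grep pos; python3 v.py t7.png; python3 e.py t8.png .7457 .0208 2.2
```

```text
tool_pos: [0.6637, 0.0183, 0.2012]
force: [-20.8, -0.9, 12.5]
gripper_force: 30.0
tool_pos: [0.668, 0.0194, 0.2929]
force: [1.6, 0.7, 2.7]
opening: 0.0436
gripper_force: 0.0
tool_pos: [0.5736, -0.1556, 0.2918]
tool_pos: [0.5003, -0.3321, 0.2918]
top tray 0.65 2357
top red_pedal 0.88 641
    (array([0.77879395, 0.06885501, 2.31159685]), np.float64(0.055287387966106875))
top blue_pedal 0.75 674
    (array([0.78271054, 0.00524993, 2.27752201]), np.float64(0.07499854541223017))
top tray_handle 0.89 2148
top assembly (array([0.74427132, 0.0218805 , 2.21805841]), np.float64(0.05277456678768933))
side red_pedal 0.74 280
    (array([0.77570764, 0.08393892, 2.34752818]), np.float64(1.284453781512605))
side blue_pedal 0.6 68
    (array([0.77965346, 0.04918708, 2.14521157]), np.float64(8.753171856978085))
side assembly (array([0.8331085 , 0.15596283, 1.10959626]), np.float64(5.554113139508677))
both (array([0.74728822, 0.05859531, 2.27431898]), np.float64(7.072321745760573))
handle (array([0.66321874, 0.02363308, 0.050083  ]), np.float64(0.004590968005117588))
```

View pics/t7.png

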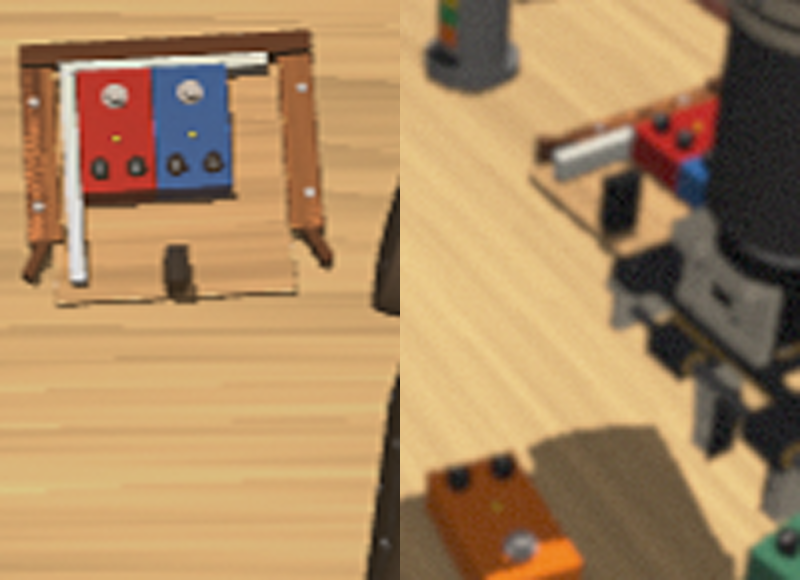

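Tray is home and square at about (0.744, 0.022), yaw 2.2°, with the pedals apparently flush. I'll give one gentle confirming push on both near ends, with the tray against its stop.

```bash
python3 go.py 0.701,0.031,0.29,2.2 0.701,0.031,0.196,2.2
```

```text
t 35.18 pos [ 0.5008 -0.3273  0.2912] rpy [-180.     -0.      2.24] F [-0.3 -1.4 -0. ] open 0.044 grip 0.0 j6 106.7
to [0.701, 0.031, 0.29, 2.2] total xyz [ 1.07  -1.751  0.006] norm rows 10.3 spin 0.0004 rows 0.0
to [0.701, 0.031, 0.196, 2.2] total xyz [0.   0.   0.47] norm rows 2.3 spin 0.0 rows 0.0
```

```bash
python3 -m creep '[[[0.097,-0.159,0,0,0.47],[0.097,-0.159,0,0,0.47],[0.097,-0.159,0,0,0.47],[0.097,-0.159,0,0,0.47],[0.097,-0.159,0,0,0.47],[0.097,-0.159,0,0,0.47]]]'|grep pos; python3 -m creep '[[[0.097,-0.159,0,0,0.47],[0.097,-0.159,0,0,0.47],[0.097,-0.159,0,0,0.47],[0.097,-0.159,0,0,0.47],[0.097,-0.159,0,0,0.47],[0,0,0,0,0.47],[0,0,0,0,0.47]]]'|grep pos; python3 go.py 0.701,0.031,0.196,2.2
```

```text
tool_pos: [0.6103, -0.1306, 0.2914]
tool_pos: [0.7011, 0.0326, 0.2904]
t 36.27 pos [0.7011 0.0326 0.2904] rpy [1.7999e+02 4.0000e-02 2.3800e+00] F [ 0.3 -0.3  0.5] open 0.0413 grip 0.0 j6 73.9
to [0.701, 0.031, 0.196, 2.2] total xyz [-0.001  0.008  0.472] norm rows 2.4 spin 0.002 rows 0.0
```

```bash
python3 -m creep '[[[0,0,0.15,0,0.47],[0,0,0.15,0,0.47],[0,0,0.12,0,0.47],[0,0,0.05,0,0.47],[0,0,0,0,0.47]]]'|grep -E "force:|pos"; python3 -m creep '[[[0.015,0,0,0,0.47],[0.015,0,0,0,0.47],[0.015,0,0,0,0.47],[0.01,0,0,0,0.47],[0.01,0,0,0,0.47],[0,0,0,0,0.47]]]'|grep -E "force:|pos";python3 -m creep '[[[0.007,0,0,0,0.47],[0,0,0,0,0.47]]]'|grep -E "force:|pos"
```

```text
tool_pos: [0.6991, 0.0293, 0.1944]
force: [-0.1, 1.0, -0.7]
gripper_force: 0.0
tool_pos: [0.714, 0.031, 0.1979]
force: [-0.1, -0.1, 1.1]
gripper_force: 0.0
tool_pos: [0.7149, 0.031, 0.1974]
force: [-0.7, 0.4, 0.1]
gripper_force: 0.0
```

```bash
python3 -m creep '[[[0.006,0,0,0,0.47],[0,0,0,0,0.47]]]'|grep -E "force:|pos";python3 -m creep '[[[0.006,0,0,0,0.47],[0,0,0,0,0.47]]]'|grep -E "force:|pos";python3 -m creep '[[[0.005,0,0,0,0.47],[0,0,0,0,0.47]]]'|grep -E "force:|pos"
```

```text
tool_pos: [0.7159, 0.031, 0.1972]
force: [-1.6, -0.7, 0.0]
gripper_force: 0.5
tool_pos: [0.7163, 0.031, 0.197]
force: [-6.3, -0.4, 3.4]
gripper_force: 2.5
tool_pos: [0.7167, 0.0309, 0.197]
force: [-8.9, 1.2, 5.0]
gripper_force: 4.1
```

Stiff contact exactly where predicted (0.7165), so the stack is solid. I retract and check once more.

```bash
python3 -m creep '[[[-0.02,0,0,0,0.47],[-0.05,0,0,0,0.47],[0,0,-0.15,0,0.47],[0,0,-0.2,0,0.47],[0,0,-0.15,0,0.47]]]'|grep pos; python3 -m creep '[[[-0.1,0.17,0,0,0.5],[-0.1,0.17,0,0,0.5],[-0.1,0.17,0,0,0.5],[-0.1,0.17,0,0,0.5],[-0.1,0.17,0,0,0.5]]]'|grep pos; python3 -m creep '[[[-0.1,0.17,0,0,0.5],[-0.1,0.17,0,0,0.5],[-0.1,0.17,0,0,0.5],[-0.1,0.17,0,0,0.5],[0,0.17,0,0,0.5],[0,0,0,0,0.5]]]'|grep pos; python3 v.py t9.png; python3 e.py t10.png .7457 .0208 2.2 | grep -A1 top
```

```text
tool_pos: [0.7045, 0.0306, 0.2994]
tool_pos: [0.6099, -0.1444, 0.2976]
tool_pos: [0.5366, -0.3209, 0.2976]
top tray 0.85 2217
top red_pedal 0.68 645
    (array([0.77807395, 0.06942269, 2.31118402]), np.float64(0.049436084511323905))
top blue_pedal 0.72 642
    (array([0.78098646, 0.00622937, 2.41264851]), np.float64(0.06990409871113554))
top tray_handle 0.98 2220
top assembly (array([0.74535354, 0.02325312, 2.29700725]), np.float64(0.05439488048183701))
side red_pedal 0.56 390
```

View pics/t9.png

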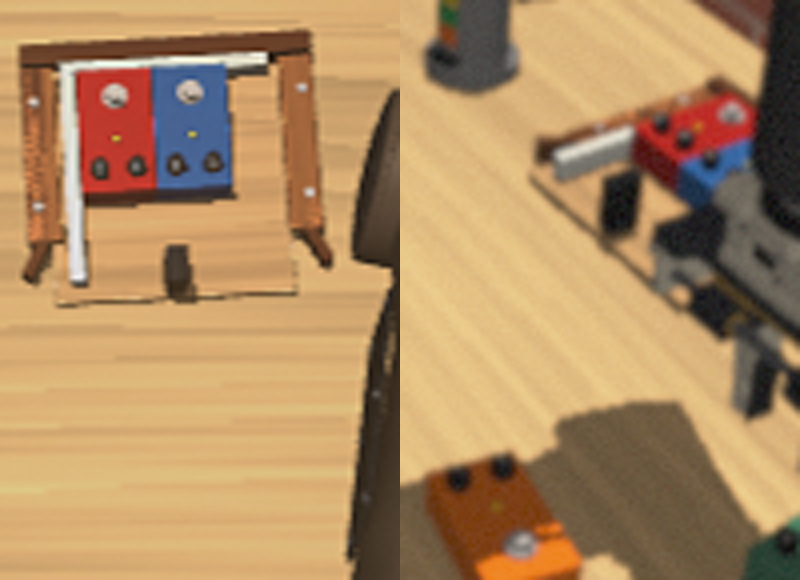

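Tray is home and both pedals are flush in the corner. Nothing else has moved.

```bash
python3 -c "
from plant import workorder
print(workorder.close_job())"
```

```text
the job is handed in; nothing more can be done
None
```

I handed the job in at about 39 s: the last pictures show the red and blue pedals flush in the fence corner and the tray home against the back stop, with the gripper clear. The hand-in gave no verdict.

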